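# Square the bench block into the corner fence

### The job

Get the stamping place ready: push the square steel-faced bench block across the table into the inside corner of the aluminium L-shaped fence, until it sits flush against both the long bar and the short bar. Only push it with the fingers: do not pick it up, lift it or tip it. Leave the round block and everything else where they are, and finish with the hand clear.

Things in the scene. Friction and masses are not known exactly. Their poses are not given: they have to be found in the camera images.
- block: Square bench block, loose: 100 x 100 mm, 22 mm high; wooden base 16 mm high (its widest part) under a bright 94 x 94 x 6 mm steel plate; about 0.55 kg, takes roughly 2 to 8 N to slide, too wide to grasp. Origin: centre of its underside; x, y along its sides, z up. Starts askew to the fence by up to 0.45 rad, its centre 90 to 135 mm short of the long bar and 165 to 245 mm right of the short bar.
- fence: L-shaped aluminium stop, fixed: two bars 16 mm wide, 16 mm high. Origin: the inside corner, at table height. Long bar: inner face x = 0, from y = 0 to -320 mm, on the side away from the robot. Short bar: inner face y = 0, from x = 0 to -90 mm, at the left as the robot sees it. z up. The block flush in the corner has its centre at x = -50, y = -50 mm here. The green mat is flat, without a step.
- round_block: Look-alike to leave alone: ROUND block, wooden base with a steel face, diameter 62, height 30. It stands near the mouth of the fence's corner, 150 to 230 mm towards the robot from the long bar. Loose; origin: centre of its underside. Sizes in mm.
- cone_a: White ring cone, base diameter 32, height 70, standing beyond the long bar. Loose; origin: centre of its underside. Sizes in mm.
- cone_b: Pale wooden ring cone, base diameter 32, height 70, standing past the open (right-hand) end of the fence. Loose; origin: centre of its underside. Sizes in mm.
- cap: Small dark rubber finger cap, base diameter 26, height 33, standing on the robot's side of the work. Loose; origin: centre of its underside. Sizes in mm.
- tumbler: Clear plastic drinking tumbler, diameter 76, height 110, standing left of the short bar. Loose; origin: centre of its underside. Sizes in mm.
- pen: Marker pen, 137 x 11 x 11, lying along its y axis, left of the work, near the tumbler. Loose; origin: centre of its underside. Sizes in mm.
- case: Dark hard spectacle case, 55 (x) x 150 (y) x 30 high, lying to the right of the work. Loose; origin: centre of its underside. Sizes in mm.
Mind the look-alikes: they are no part of the job. What is shaped like the block but black, orange or red is not meant.

How it is judged:
By the outcome, as a careful person would: the job done as asked, in the order asked, and still so for the second after the job is handed in, with the robot touching nothing.
It also fails if it takes over 48 s, if anything falls off the work surface, if the arm or the gripper's body presses on something with over 40 N, if the wrist force passes 120 N, or if a joint passes its speed limit or range.

### The arm

A 6-joint arm with a two-finger parallel gripper is mounted at the origin on the work surface. World frame = base frame: x ahead of the robot, y to its left, z up, the work surface at z = 0. Lengths are in mm, angles in rad, forces in N, time in s.
With the tool pointing down it reaches from about 350 to 975 mm from the base axis. Payload 7.1 kg.
Tool frame: the origin (TCP) lies at the very end of the fingers, on their centre line; the grasp point (between the pads) lies 19 mm behind it (ctrl.grip_depth is the distance from the TCP to the grasp point, in mm); x points along the fingers, z is the direction in which the jaws open and shut, and the axes are right-handed (so a half turn about x gives the same grasp; the last joint's range is limited). The gripper opens to 88 mm and grips with 3 to 60 N. Pads are 20 mm wide; open, the fingers measure 115 mm over their backs; the gripper's body (75 mm by 178 mm) begins 61 mm behind the grasp point.
Start: joints at [-1.177, 0.423, 1.63, -0, 1.089, -0.019], TCP at [250.75, -572.476, 222.675] pointing down, gripper open.
Joint ranges: [-3, 3], [-0.9, 2.11], [0.09, 2.58], [-1.31, 4.45], [0.11, 2.69], [-2.54, 2.54]. Speed limits (rad/s): [2.39, 2.39, 3.01, 3.14, 3.14, 3.14].

### API

Orientations are given as a rotation vector (axis times angle).
In Python, from workcell import ctrl gives the robot as it stands. The module is installed in compiled form; this text tells all that it offers.
- The arm moves only by the tool send_rows, never from a script. Its argument "rows" is a list of rows, each a list of 4 numbers: the shift along the tool's x, y, z in mm, then the turn about the tool's x in rad. In form: [[x, y, z, turn], ...]. A call has 1 to 10 rows; each row shifts and turns the pose as measured when the row begins, along the tool's axes as they then stand; what a row does not reach is not made up. A row lasts 1/12 s, in which the tool goes at most 41.7 mm and 7.16 degrees, less where a joint would pass 70% of its speed; a pose out of reach is approached as far as the arm can. A call with a gripper value outside its range is refused whole. "fingers" is the opening, from 0 (shut) to 1 (fully open), set as the call begins (left out, the last holds). The fingers move at their own pace and stop on an object; the grip force is fixed at half the most. Time passes only in rows, so rows that do not move let the fingers close. It gives the time, the measured TCP pose, the force and the opening at its end, in the units of the state.
- ctrl.get_obs(): the state, without advancing time (a new reading comes with each control period).
- ctrl.get_image(name): name is "side" or "top"; returns a dict with "img" (384x512x3 uint8, red, green, blue), "depth" (384x512 float32, mm along the optical axis (not along the pixel's ray), 0 where there is no reading), "mtx" (3x3 intrinsics, pixels), "world_from_camera" (4x4, takes a point from camera to world coordinates). Camera axes: x right, y down, z forward; pixel columns grow to the right and rows downward; lengths in mm; the calibration is good to about 2 mm. A picture is of the moment at which its call begins.
- ctrl.close_job(): hands the job in, once; it reports no verdict.
The state is a dict: "t": time; "qpos": joint angles; "qvel": joint speeds; "joint_torque": joint torques, N m; "ee_pos": TCP position; "orientation": TCP orientation; "ft_force": force on the tool from outside, world axes, zero at the start; "moment": the same for the moment, N m; "width": finger opening in mm.
Only numpy, scipy, OpenCV 4.12 (cv2) and the standard library are available. Lean on these libraries where they do the work, as an engineer would, in place of code of your own. Each camera call takes 0.05 s, during which the arm holds its last target.

## Working session

There is one attempt and no reset: what is moved stays moved. The work goes in short steps, Python scripts to look and compute and a tool call to move; the robot and the scene stay as the last step left them, time stands still between calls to the robot, and variables do not carry over. Pictures are saved under pics/ and viewed, and the job is handed in when it is done.

Besides the shell and the picture viewer there is one more tool, called after "Request:" by a JSON object that holds its "api" and its "payload". send_rows: Moves the arm, as the interface text tells. Its arguments: {"type":"object","properties":{"rows":{"type":"array"},"fingers":{"type":"number"}},"required":["rows"]}

```bash
mkdir -p pics
cat > h.py <<'E'
import numpy as np, cv2
from workcell import ctrl
def snap(name,fn):
    d=ctrl.get_image(name); np.savez(''+fn+'.npz',**d)
    cv2.imwrite('pics/'+fn+'.png',d['img'][:,:,::-1]); return d
def ray(d,uv,z):
    uv=np.atleast_2d(uv).astype(float); K=np.array(d['mtx']);T=np.array(d['world_from_camera'])
    r=np.c_[uv,np.ones(len(uv))]@np.linalg.inv(K).T@T[:3,:3].T
    o=T[:3,3]; s=(z-o[2])/r[:,2]; return o+r*s[:,None]
E
python3 - <<'E'
from h import *
for n in('top','side'):
    d=snap(n,n+'0');print(n,d['mtx'],np.round(d['world_from_camera'],3))
o=ctrl.get_obs();print(o)
E
```

```text
top [[439.29313639   0.         255.11642644]
 [  0.         439.29313639 188.97905348]
 [  0.           0.           1.        ]] [[ 2.400000e-02 -9.820000e-01  1.860000e-01  2.776070e+02]
 [-1.000000e+00 -2.300000e-02  6.000000e-03 -8.426500e+01]
 [-2.000000e-03 -1.860000e-01 -9.830000e-01  1.352991e+03]
 [ 0.000000e+00  0.000000e+00  0.000000e+00  1.000000e+00]]
side [[401.47306789   0.         258.96353904]
 [  0.         401.47306789 190.71379629]
 [  0.           0.           1.        ]] [[-9.93000e-01 -8.80000e-02  8.40000e-02  4.44995e+02]
 [-1.20000e-01  6.24000e-01 -7.72000e-01  7.82776e+02]
 [ 1.60000e-02 -7.77000e-01 -6.30000e-01  7.50506e+02]
 [ 0.00000e+00  0.00000e+00  0.00000e+00  1.00000e+00]]
{'t': 0.1, 'qpos': array([-1.17697866e+00,  4.23734644e-01,  1.63061014e+00, -2.96414889e-05,
        1.08860169e+00, -1.89832345e-02]), 'qvel': array([ 0.00163614, -0.00216578, -0.00229298,  0.0011937 ,  0.000225  ,
        0.00041473]), 'joint_torque': array([ 1.20713034e-04, -5.45612383e+01, -2.74324214e+01,  6.46381290e-02,
        1.87387259e-02, -7.68108777e-06]), 'ee_pos': array([ 250.56819414, -572.02512311,  221.99937398]), 'orientation': array([ 0.90072697,  1.37783422, -0.89950888]), 'ft_force': array([ 0.78241921, -0.37253899,  0.18297821]), 'moment': array([-0.00278585,  0.02270799, -0.03624257]), 'width': 87.90306474571334}
```

View pics/top0.png

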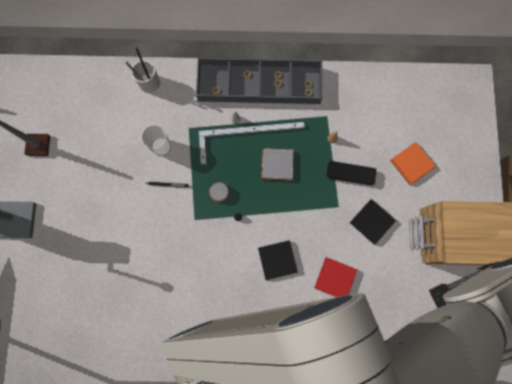

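View pics/side0.png

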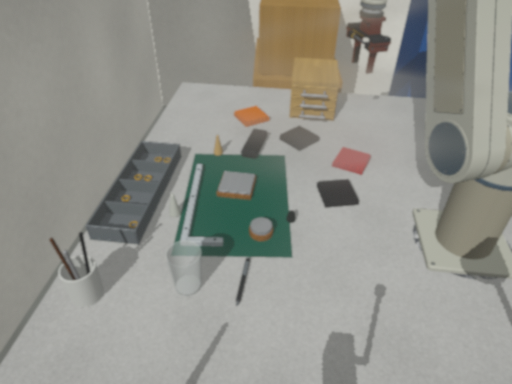

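Run:
```python
import cv2
a=cv2.imread('pics/top0.png')
cv2.imwrite('pics/crop0.png',cv2.resize(a[80:280,140:400],None,fx=3,fy=3,interpolation=cv2.INTER_CUBIC))
```

```text
(no output)
```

View pics/crop0.png

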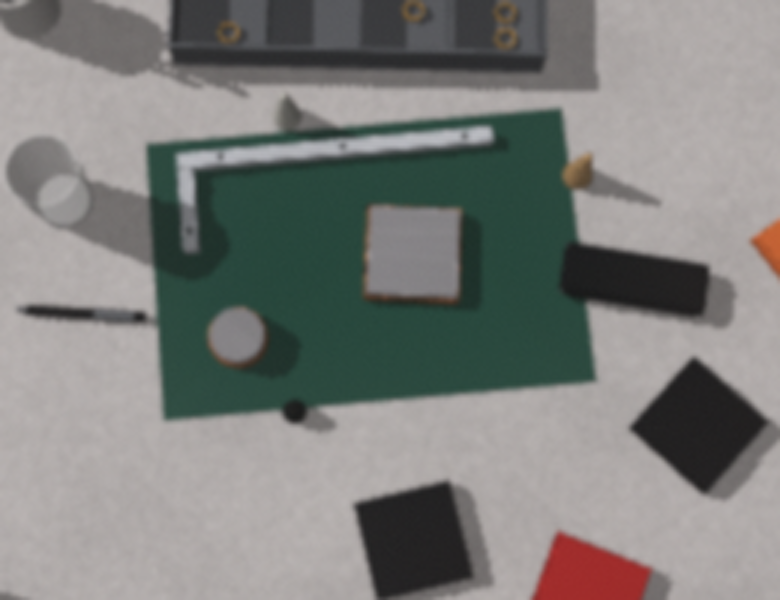

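The block meant is the steel-faced square at top px (278,164). It is grey with a wooden rim, and it sits on the mat inside the L. The round one at (219,192) and the black squares (278,260) and (373,222), red (337,278) and orange (413,163) are look-alikes. The white L fence has its corner near (203,133). Next I measure these.

```bash
cat > meas.py <<'E'
from h import *
import sys
def world(d):
    h,w=d['depth'].shape; v,u=np.mgrid[:h,:w]
    z=d['depth']; K=d['mtx'];T=d['world_from_camera']
    P=np.stack([(u-K[0,2])/K[0,0]*z,(v-K[1,2])/K[1,1]*z,z],-1)
    return P@T[:3,:3].T+T[:3,3]
def block(d,roi,bright=95):
    # steel: grey, unsaturated
    hsv=cv2.cvtColor(d['img'],cv2.COLOR_RGB2HSV)
    m=((hsv[...,1]<45)&(hsv[...,2]>bright)&(hsv[...,2]<190)).astype(np.uint8)
    r=np.zeros_like(m);x0,x1,y0,y1=roi;r[y0:y1,x0:x1]=1;m*=r
    cs,_=cv2.findContours(m,cv2.RETR_EXTERNAL,cv2.CHAIN_APPROX_NONE)
    c=max(cs,key=cv2.contourArea)[:,0]
    p=ray(d,c,22)[:,:2]
    return c,cv2.minAreaRect(p.astype(np.float32)),m
E
python3 - <<'E'
from meas import *
for n,roi in(('top',(255,305,140,190)),('side',(212,262,165,205))):
    d=np.load(n+'0.npz')
    c,r,m=block(d,roi); print(n,c.min(0),c.max(0),len(c),r)
    hsv=cv2.cvtColor(d['img'],cv2.COLOR_RGB2HSV)
    m=((hsv[...,1]<40)&(hsv[...,2]>165)).astype(np.uint8)
    rr=np.zeros_like(m)
    if n=='top': rr[118:168,194:310]=1
    else: rr[160:250,178:228]=1
    m*=rr
    cv2.imwrite('pics/m_%s.png'%n,m*255)
    P=world(d)
    print(np.round(P[164,278] if n=='top' else P[183,237],1), 'zfence',P[131,240] if n=='top' else P[200,194])
    if n=='top':
        for uv in [(219,192),(238,217),(334,137),(237,118)]: print(uv,ray(d,uv,25).round(0))
    hsvv=hsv[...,2]; 
d=np.load('top0.npz');hsv=cv2.cvtColor(d['img'],cv2.COLOR_RGB2HSV)
print(hsv[120:145,250,2]);print(hsv[120:145,250,1]); print(hsv[150,192:216,2])
E
```

```text
top [262 148] [293 178] 113 ((612.5694580078125, -142.7498016357422), (95.40473937988281, 95.649169921875), 88.7415542602539)
[ 608.4 -144.6   28.4] zfence [715.67640798 -23.15008328  18.63335279]
(219, 192) [[517.  35.  25.]]
(238, 217) [[441. -26.  25.]]
(334, 137) [[ 701. -320.   25.]]
(237, 118) [[756. -13.  25.]]
side [217 171] [255 194] 101 ((612.93701171875, -144.14520263671875), (102.69458770751953, 100.25183868408203), 88.6051025390625)
[ 609.3 -133.1   25.7] zfence [717.81059078 -49.22101342  18.04711758]
[160 130  92  62  52  68 119 164 180 183 178 145  90  60  54  62  71  71
  71  72  72  72  71  71  70]
[ 11  10   8  49  78  49  19  12   9   8   9   9  17  47  85 103 108 108
 111 106 110 110 108 108 109]
[ 51  51  51  50  51  50  52  63  88 110 117 116 107  81  58  51  51  50
  56  65  71  72  72  71]
```

Run:
```python
import cv2,numpy as np
t=cv2.imread('pics/m_top.png')[100:190,180:320];s=cv2.imread('pics/m_side.png')[150:260,170:260]
cv2.imwrite('pics/mm.png',np.vstack([cv2.resize(t,(560,360),interpolation=0)]))
a=cv2.imread('pics/side0.png')[140:260,160:310]
cv2.imwrite('pics/sidecrop.png',cv2.resize(a,None,fx=5,fy=5,interpolation=cv2.INTER_CUBIC))
```

```text
(no output)
```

View pics/mm.png

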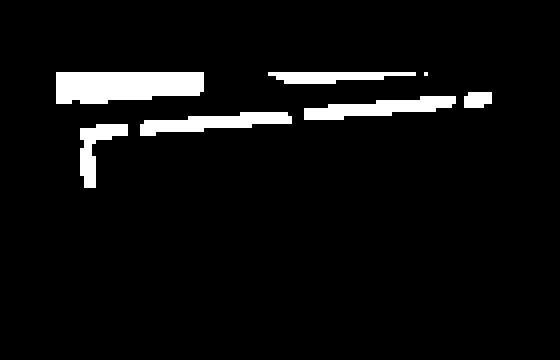

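View pics/sidecrop.png

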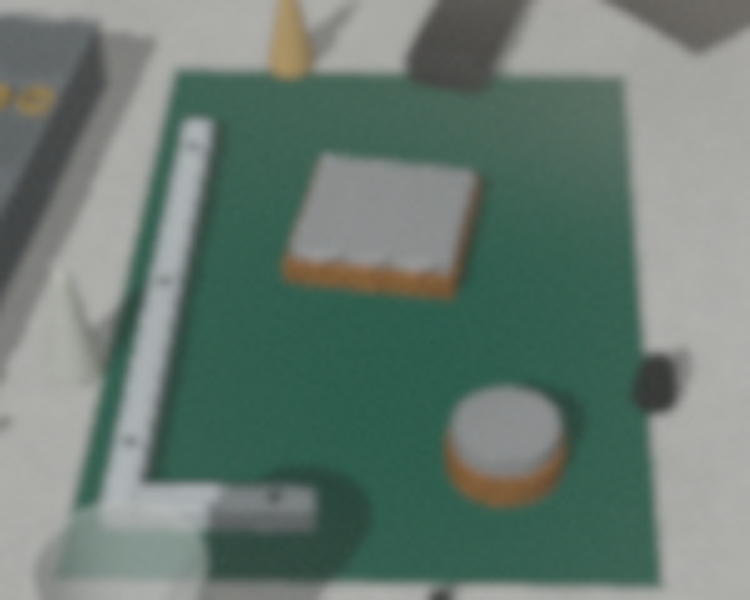

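Run:
```python
from meas import *
d=np.load('top0.npz');V=cv2.cvtColor(d['img'],cv2.COLOR_RGB2GRAY).astype(float)
def cross(prof,lo,hi):  # half-level crossings around peak
    k=int(np.argmax(prof));out=[]
    for s in(-1,1):
        j=k
        seg=prof[k:k+s*7:s] if s>0 else prof[k:k-7:-1]
        h=(prof[k]+seg.min())/2
        i=int(np.argmax(seg<h)); f=(seg[i-1]-h)/(seg[i-1]-seg[i]); out.append(lo+k+s*(i-1+f))
    return out
far=[];near=[]
for u in range(212,300):
    if u in range(230,244) : continue
    c=int(131-(u-212)*0.075*1.0)
    a,b=cross(V[c-6:c+8,u],c-6,0); far.append((u,a));near.append((u,b))
L=[];R=[]
for v in range(140,162):
    a,b=cross(V[v,196:214],196,0);L.append((a,v));R.append((b,v))
def line(p,z):
    P=ray(d,np.array(p),z)[:,:2].astype(np.float32)
    vx,vy,x,y=cv2.fitLine(P,cv2.DIST_HUBER,0,.01,.01).ravel(); 
    n=np.array([-vy,vx]);rs=(P-[x,y])@n
    return np.array([vx,vy]),np.array([x,y]),np.std(rs)
for nm,p in(('far',far),('near',near),('L',L),('R',R)):
    for z in (16,0): 
        q,c,s=line(p,z);print(nm,z,q,c,s.round(2),'ang',np.arctan2(q[1],q[0]))
```

```text
Traceback (most recent call last):
ValueError: zero-size array to reduction operation minimum which has no identity
```

```bash
cat > fence.py <<'E'
from meas import *
d=np.load('top0.npz');V=cv2.cvtColor(d['img'],cv2.COLOR_RGB2GRAY).astype(float)
def cross(g,k,lim=6):
    k=k-2+int(np.argmax(g[k-2:k+3]));out=[]
    for s in(-1,1):
        seg=g[[k+s*i for i in range(lim)]]
        h=(g[k]+seg.min())/2
        i=int(np.argmax(seg<h)); f=(seg[i-1]-h)/(seg[i-1]-seg[i]); out.append(k+s*(i-1+f))
    return out
far=[];near=[]
for u in range(212,300):
    if 215<u<225 or 230<u<258 or 288<u<298: continue
    c=round(132-(u-212)*0.08); a,b=cross(V[:,u],c); far.append((u,a));near.append((u,b))
L=[];R=[]
for v in range(141,160):
    if 153<v<160: continue
    a,b=cross(V[v],203);L.append((a,v));R.append((b,v))
def line(p,z):
    P=ray(d,np.array(p),z)[:,:2].astype(np.float32)
    vx,vy,x,y=cv2.fitLine(P,cv2.DIST_HUBER,0,.01,.01).ravel()
    n=np.array([-vy,vx]);return np.array([vx,vy]),np.array([x,y]),np.std((P-[x,y])@n)
if __name__=='__main__':
  for nm,p in(('far',far),('near',near),('L',L),('R',R)):
    for z in (16,0):
        q,c,s=line(p,z);print(nm,z,q,c,s.round(2),'ang',np.arctan2(q[1],q[0]))
  # depth-based check
  P=world(d);m=np.zeros(P.shape[:2],bool);m[118:137,200:312]=1;m&=(P[...,2]>11)&(P[...,2]<24)
  print(m.sum(),P[m][:,:2].min(0),P[m][:,:2].max(0))
E
python3 fence.py
```

```text
far 16 [ 0.11301658 -0.9935931 ] [738.0161   -93.514915] 0.42 ang -1.4575378
far 0 [ 0.11301634 -0.99359316] [743.5259  -93.62561] 0.43 ang -1.457538
near 16 [ 0.11374368 -0.9935101 ] [715.52637  -54.290646] 0.44 ang -1.456806
near 0 [ 0.11374368 -0.9935101 ] [720.76697  -53.931942] 0.45 ang -1.456806
L 16 [0.98965555 0.14346382] [660.9511  103.26237] 0.54 ang 0.14396057
L 0 [0.9896556  0.14346327] [665.5387  105.50654] 0.55 ang 0.14396001
R 16 [0.99193496 0.12674773] [660.6838   86.42297] 0.43 ang 0.12708957
R 0 [0.9919357 0.1267425] [665.2681   88.46562] 0.44 ang 0.1270843
556 [ 695.59496693 -226.43005218] [761.53693141 104.33072459]
```

```bash
cat > rel.py <<'E'
from h import *
from scipy.spatial.transform import Rotation as R
C=np.array([700.0,91.3]);YF=0.1135
def st():
    o=ctrl.get_obs();M=R.from_rotvec(o['orientation']).as_matrix()
    c,s=np.cos(YF),np.sin(YF);F=np.array([[c,s],[-s,c]])
    p=o['ee_pos'];print('t',round(o['t'],2),'pos',p.round(1),'fence',(F@(p[:2]-C)).round(1),'F',o['ft_force'].round(1),'w',round(o['width'],1),'q',o['qpos'].round(2))
    print('tool x',M[:,0].round(3),'y yaw',round(np.arctan2(M[1,1],M[0,1]),4),'z yaw',round(np.arctan2(M[1,2],M[0,2]),4))
    return o,M,F
def to(fx,fy,z,yaw_y):  # tool-frame shift to target (fence frame), tool y heading at yaw_y rel fence
    o,M,F=st();t=np.r_[C+F.T@[fx,fy],z]
    sh=M.T@(t-o['ee_pos']);yy=np.arctan2(M[1,1],M[0,1])
    dy=(yaw_y+YF-yy+np.pi)%(2*np.pi)-np.pi
    print('shift in present tool axes',sh.round(1),'turn about tool x',round(-dy,4))
E
python3 - <<'E'
from rel import *
to(-190,-223,100,0)
to(-190,-223,100,np.pi)
E
```

```text
t 0.1 pos [ 250.6 -572.   222. ] fence [-521.7 -608.2] F [ 0.8 -0.4  0.2] w 87.9 q [-1.18  0.42  1.63 -0.    1.09 -0.02]
tool x [-0.001  0.001 -1.   ] y yaw 0.4128 z yaw -1.158
shift in present tool axes [ 122.4  430.5 -270.1] turn about tool x 0.2993
t 0.1 pos [ 250.6 -572.   222. ] fence [-521.7 -608.2] F [ 0.8 -0.4  0.2] w 87.9 q [-1.18  0.42  1.63 -0.    1.09 -0.02]
tool x [-0.001  0.001 -1.   ] y yaw 0.4128 z yaw -1.158
shift in present tool axes [ 122.4  430.5 -270.1] turn about tool x -2.8423
```

Request:
{"api": "send_rows", "payload": {"rows": [[0, 0, 0, 0.1], [0, 0, 0, 0.1], [0, 0, 0, 0.1]], "fingers": 0.55}}

```text
t: 0.35
ee_pos: [250.2, -571.1, 220.5]
orientation: [1.135, 1.261, -1.132]
ft_force: [0.7, 0.8, 0.3]
width: 71.5
```

```bash
python3 -c "
from rel import *
to(-190,-223,100,0)"
```

```text
t 0.35 pos [ 250.2 -571.1  220.5] fence [-522.  -607.2] F [0.7 0.8 0.3] w 71.5 q [-1.18  0.43  1.63 -0.    1.09  0.29]
tool x [-0.002  0.004 -1.   ] y yaw 0.1039 z yaw -1.4669
shift in present tool axes [ 121.7  328.4 -386.9] turn about tool x -0.0096
```

Request:
{"api": "send_rows", "payload": {"rows": [[0, 24, -28, 0], [0, 24, -28, 0], [0, 24, -28, 0], [0, 24, -28, 0], [0, 24, -28, 0], [0, 24, -28, 0], [0, 24, -28, 0], [0, 24, -28, 0], [0, 24, -28, 0], [0, 24, -28, 0]]}}

```text
t: 1.18
ee_pos: [464.8, -261.5, 217.5]
orientation: [1.148, 1.256, -1.147]
ft_force: [0.3, -0.6, 0.7]
width: 48.2
```

```bash
python3 -c "
from rel import *
to(-195,-223,60,0)"
```

```text
t 1.18 pos [ 464.8 -261.5  217.5] fence [-273.7 -323.9] F [ 0.3 -0.6  0.7] w 48.2 q [-0.54  0.3   1.83  0.    1.02  0.95]
tool x [-0.005  0.005 -1.   ] y yaw 0.0849 z yaw -1.4859
shift in present tool axes [ 157.8   76.5 -102.2] turn about tool x -0.0286
```

Request:
{"api": "send_rows", "payload": {"rows": [[0, 18, -25, -0.03], [0, 19, -26, 0], [0, 19, -26, 0], [0, 15, -20, 0], [20, 5, -5, 0], [30, 2, 0, 0], [30, 0, 0, 0], [30, 0, 0, 0], [0, 0, 0, 0]]}}

```text
t: 1.93
ee_pos: [538.9, -136.3, 105.0]
orientation: [1.119, 1.271, -1.112]
ft_force: [-1.3, 0.4, 0.2]
width: 47.9
```

```bash
python3 -c "
from rel import *
to(-195,-223,6,0)
snap('top','top1')
snap('side','side1')
import cv2,numpy as np
a=cv2.imread('pics/top1.png')[90:240,180:380];b=cv2.imread('pics/side1.png')[120:270,160:310]
cv2.imwrite('pics/c1.png',np.hstack([cv2.resize(a,None,fx=2.2,fy=2.2),cv2.resize(b,None,fx=2.2,fy=2.2)]))"
```

```text
t 1.93 pos [ 538.9 -136.3  105. ] fence [-185.9 -207.9] F [-1.3  0.4  0.2] w 47.9 q [-0.27  0.49  1.86  0.01  0.8   1.17]
tool x [-0.     0.006 -1.   ] y yaw 0.1275 z yaw -1.4433
shift in present tool axes [98.9 -9.4 15.6] turn about tool x 0.014
```

View pics/c1.png

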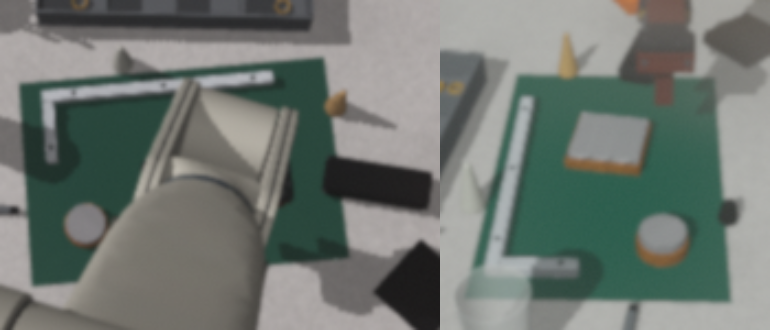

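The side view shows the fingers above the mat on the robot's side of the block (crop 665,95). The arm hides the block in the top view. I'll back off slightly and descend.

Request:
{"api": "send_rows", "payload": {"rows": [[0, -11, 14, 0], [25, 0, 0, 0], [25, 0, 0, 0], [25, 0, 0, 0], [15, 0, 0, 0], [0, 0, 0, 0]]}}

```text
t: 2.53
ee_pos: [543.9, -157.9, 30.8]
orientation: [1.126, 1.242, -1.099]
ft_force: [-0.6, 0.2, 0.4]
width: 48.4
```

```bash
python3 -c "
from rel import *
to(-195,-223,6,0)"
```

```text
t 2.53 pos [ 543.9 -157.9   30.8] fence [-183.3 -230. ] F [-0.6  0.2  0.4] w 48.4 q [-0.31  0.61  1.87  0.01  0.63  1.13]
tool x [ 0.028 -0.003 -1.   ] y yaw 0.1252 z yaw -1.4458
shift in present tool axes [ 24.5 -12.3  -7.3] turn about tool x 0.0117
```

Request:
{"api": "send_rows", "payload": {"rows": [[0, -13, -6, 0.01], [0, 0, 0, 0], [10, 0, 0, 0], [12, 0, 0, 0], [0, 0, 0, 0]]}}

```text
t: 2.95
ee_pos: [538.4, -156.9, 15.9]
orientation: [1.137, 1.223, -1.1]
ft_force: [-0.0, 0.4, -0.3]
width: 48.2
```

```bash
python3 -c "
from rel import *
to(-195,-223,6,0)"
```

```text
t 2.95 pos [ 538.4 -156.9   15.9] fence [-188.7 -228.3] F [-0.   0.4 -0.3] w 48.2 q [-0.31  0.63  1.9   0.01  0.57  1.14]
tool x [ 0.042 -0.008 -0.999] y yaw 0.1143 z yaw -1.457
shift in present tool axes [ 9.5 -6.7 -5.4] turn about tool x 0.0008
```

Request:
{"api": "send_rows", "payload": {"rows": [[12, -6, -5, 0], [0, 0, 0, 0]]}}

```text
t: 3.12
ee_pos: [534.2, -153.3, 3.7]
orientation: [1.137, 1.221, -1.098]
ft_force: [-0.4, -0.3, -0.6]
width: 48.3
```

```bash
python3 -c "
from rel import *
to(-195,-223,6,0)"
```

```text
t 3.12 pos [ 534.2 -153.3    3.7] fence [-192.4 -224.3] F [-0.4 -0.3 -0.6] w 48.3 q [-0.3   0.65  1.91  0.01  0.54  1.14]
tool x [ 0.044 -0.008 -0.999] y yaw 0.1145 z yaw -1.4568
shift in present tool axes [-2.4 -2.5 -1.2] turn about tool x 0.001
```

Request:
{"api": "send_rows", "payload": {"rows": [[-2, 8, 0, 0], [0, 8, 0, 0], [0, 8, 0, 0], [0, 8, 0, 0], [0, 8, 0, 0]]}}

```text
t: 3.53
ee_pos: [576.4, -148.9, 8.2]
orientation: [1.137, 1.224, -1.101]
ft_force: [-2.0, -0.9, -2.4]
width: 48.4
```

```bash
cat > look.py <<'E'
import sys
from rel import *
k=sys.argv[1]; st(); d=snap('side','s'+k)
a=d['img'][120:270,160:310,::-1]
cv2.imwrite('pics/c_%s.png'%k,cv2.resize(a,None,fx=4,fy=4,interpolation=cv2.INTER_CUBIC))
E
python3 look.py 2
```

```text
t 3.53 pos [ 576.4 -148.9    8.2] fence [-150.  -224.7] F [-2.  -0.9 -2.4] w 48.4 q [-0.27  0.68  1.82  0.01  0.61  1.18]
tool x [ 0.04  -0.008 -0.999] y yaw 0.114 z yaw -1.4572
```

View pics/c_2.png

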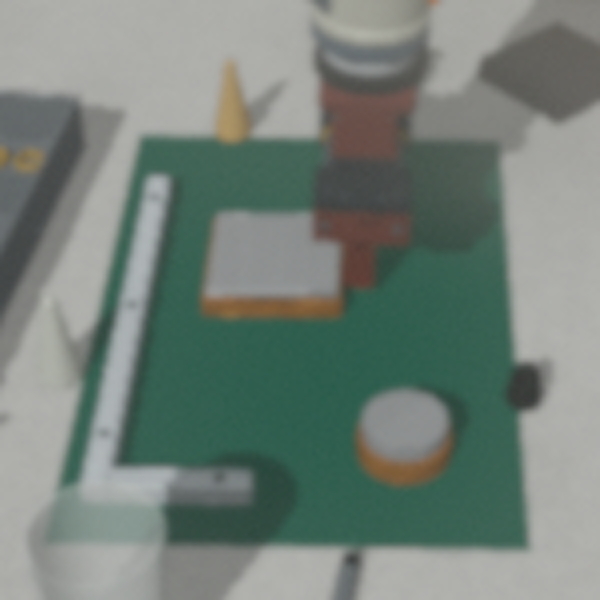

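The block is sliding flat at crop (270,260) and squaring up to the fingers. I'll continue.

Request:
{"api": "send_rows", "payload": {"rows": [[1, 8, 0, 0], [1, 8, 0, 0], [1, 8, 0, 0], [1, 6, 0, 0]]}}

```text
t: 3.92
ee_pos: [606.9, -144.9, 6.6]
orientation: [1.133, 1.23, -1.103]
ft_force: [-5.0, -1.4, 4.3]
width: 48.1
```

Request:
{"api": "send_rows", "payload": {"rows": [[0, 4, 0, 0], [0, 4, 0, 0]]}}

```text
t: 4.08
ee_pos: [615.3, -143.6, 6.7]
orientation: [1.132, 1.231, -1.104]
ft_force: [-2.3, -0.8, -1.3]
width: 48.2
```

```bash
python3 look.py 3
```

```text
t 4.08 pos [ 615.3 -143.6    6.7] fence [-110.8 -223.8] F [-2.3 -0.8 -1.3] w 48.2 q [-0.25  0.71  1.73  0.    0.66  1.2 ]
tool x [ 0.033 -0.007 -0.999] y yaw 0.1165 z yaw -1.4547
```

View pics/c_3.png

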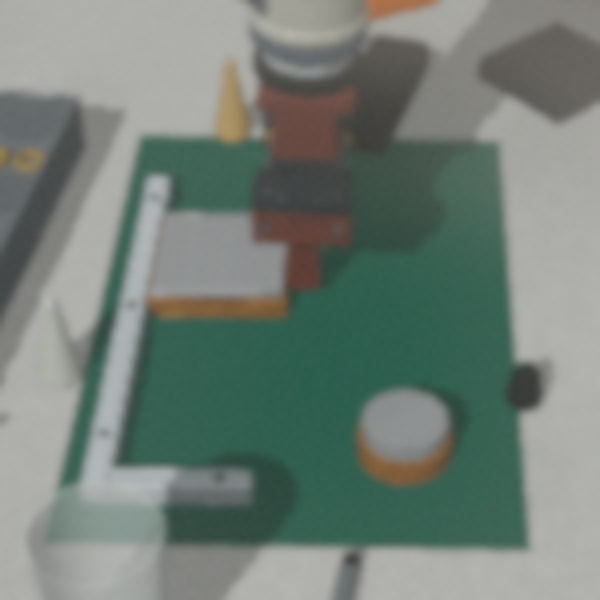

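Almost at the long bar. I'll use small pushes and watch the force.

Request:
{"api": "send_rows", "payload": {"rows": [[0, 3, 0, 0], [0, 2, 0, 0]]}}

```text
t: 4.3
ee_pos: [615.7, -143.1, 6.6]
orientation: [1.127, 1.241, -1.11]
ft_force: [-7.9, -3.4, 5.8]
width: 48.5
```

Request:
{"api": "send_rows", "payload": {"rows": [[0, 2, 0, 0], [0, 2, 0, 0]]}}

```text
t: 4.47
ee_pos: [615.7, -143.0, 6.6]
orientation: [1.125, 1.247, -1.116]
ft_force: [-9.4, -3.1, 5.2]
width: 48.3
```

Request:
{"api": "send_rows", "payload": {"rows": [[0, 4, 0, 0], [0, 5, 0, 0]]}}

```text
t: 4.63
ee_pos: [615.6, -142.8, 6.5]
orientation: [1.117, 1.262, -1.128]
ft_force: [-21.9, -5.8, 16.3]
width: 48.3
```

```bash
python3 look.py 4
```

```text
t 4.63 pos [ 615.6 -142.8    6.5] fence [-110.3 -223.1] F [-21.9  -5.8  16.3] w 48.3 q [-0.24  0.73  1.7  -0.01  0.72  1.22]
tool x [-0.004 -0.005 -1.   ] y yaw 0.1166 z yaw -1.4542
```

View pics/c_4.png

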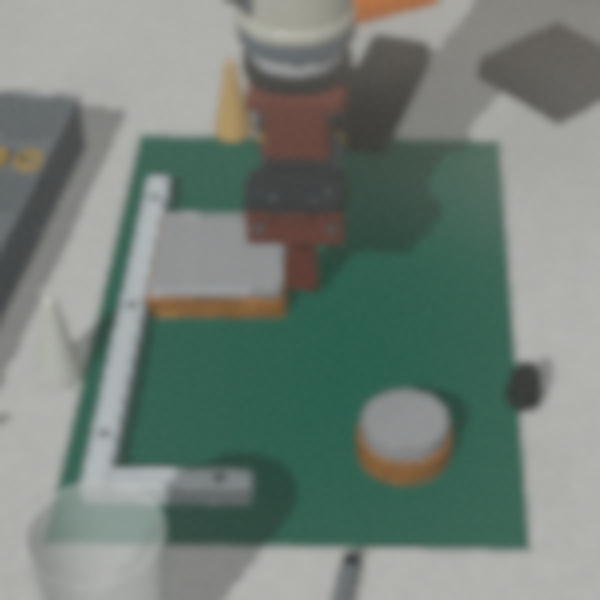

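Flush with the long bar: 22 N with no motion, and TCP x = -110 = -100 less the 10 mm half pad. Next I'll back off and go round to the right side, first checking the room near the case.

Request:
{"api": "send_rows", "payload": {"rows": [[0, -15, 0, 0], [-30, -10, 0, 0], [-35, 0, 0, 0], [-35, 0, 0, 0], [0, 0, 0, 0]]}}

```text
t: 5.1
ee_pos: [590.5, -145.9, 108.9]
orientation: [1.119, 1.262, -1.129]
ft_force: [1.9, -0.3, 0.2]
width: 48.1
```

```bash
python3 -c "
from rel import *
o,M,F=st()
d=np.load('top0.npz')
for uv in [(328,162),(328,177),(333,137)]:
  p=ray(d,uv,30 if uv[0]==328 else 10)[0];print(uv,p.round(),(F@(p[:2]-C)).round())
to(-50,-297,100,np.pi/2)"
```

```text
t 5.1 pos [ 590.5 -145.9  108.9] fence [-135.6 -223.3] F [ 1.9 -0.3  0.2] w 48.1 q [-0.26  0.55  1.74 -0.01  0.86  1.2 ]
tool x [-0.005 -0.004 -1.   ] y yaw 0.1152 z yaw -1.4555
(328, 162) [ 618. -299.   30.] [-126. -379.]
(328, 177) [ 570. -299.   30.] [-173. -373.]
(333, 137) [ 705. -319.   10.] [ -41. -408.]
t 5.1 pos [ 590.5 -145.9  108.9] fence [-135.6 -223.3] F [ 1.9 -0.3  0.2] w 48.1 q [-0.26  0.55  1.74 -0.01  0.86  1.2 ]
tool x [-0.005 -0.004 -1.   ] y yaw 0.1152 z yaw -1.4555
shift in present tool axes [ 8.8 85.5 73.8] turn about tool x -1.5691
```

Request:
{"api": "send_rows", "payload": {"rows": [[0, 21, 18, 0], [0, 21, 19, 0], [0, 21, 19, 0], [0, 21, 18, 0], [0, 0, 0, -0.12], [0, 0, 0, -0.12], [0, 0, 0, -0.12], [0, 0, 0, -0.12], [0, 0, 0, -0.12], [0, 0, 0, -0.12]]}}

```text
t: 5.93
ee_pos: [698.1, -214.8, 115.9]
orientation: [0.551, 1.471, -0.554]
ft_force: [-0.2, -0.2, 0.7]
width: 48.3
```

Request:
{"api": "send_rows", "payload": {"rows": [[0, 0, 0, -0.12], [0, 0, 0, -0.12], [0, 0, 0, -0.12], [0, 0, 0, -0.12], [0, 0, 0, -0.12], [0, 0, 0, -0.12], [0, 0, 0, -0.1], [0, 0, 0, 0]]}}

```text
t: 6.6
ee_pos: [705.6, -215.5, 116.4]
orientation: [-0.132, 1.527, 0.105]
ft_force: [0.5, 0.2, 0.3]
width: 48.4
```

```bash
python3 -c "
from rel import *
to(-50,-297,40,np.pi/2)"
```

```text
t 6.6 pos [ 705.6 -215.5  116.4] fence [ -29.2 -305.4] F [0.5 0.2 0.3] w 48.4 q [-0.31  0.68  1.45 -0.    0.97 -0.46]
tool x [ 0.041 -0.014 -0.999] y yaw 1.7219 z yaw 0.1519
shift in present tool axes [ 75.4  10.7 -23.4] turn about tool x 0.0376
```

Request:
{"api": "send_rows", "payload": {"rows": [[0, 8, -23, 0.035], [25, 0, 0, 0], [25, 0, 0, 0], [0, 0, 0, 0]]}}

```text
t: 6.93
ee_pos: [687.4, -212.4, 66.8]
orientation: [-0.095, 1.518, 0.064]
ft_force: [-0.9, -0.0, -0.9]
width: 48.6
```

```bash
python3 -c "
from rel import *
to(-50,-297,6,np.pi/2)"; python3 look.py 5
```

```text
t 6.93 pos [ 687.4 -212.4   66.8] fence [ -46.9 -300.3] F [-0.9 -0.  -0.9] w 48.6 q [-0.32  0.72  1.52 -0.    0.85 -0.42]
tool x [ 0.052 -0.017 -0.999] y yaw 1.6723 z yaw 0.1026
shift in present tool axes [60.5  4.6 -6.2] turn about tool x -0.012
t 6.93 pos [ 687.4 -212.4   66.8] fence [ -46.9 -300.3] F [-0.9 -0.  -0.9] w 48.6 q [-0.32  0.72  1.52 -0.    0.85 -0.42]
tool x [ 0.052 -0.017 -0.999] y yaw 1.6723 z yaw 0.1026
```

View pics/c_5.png

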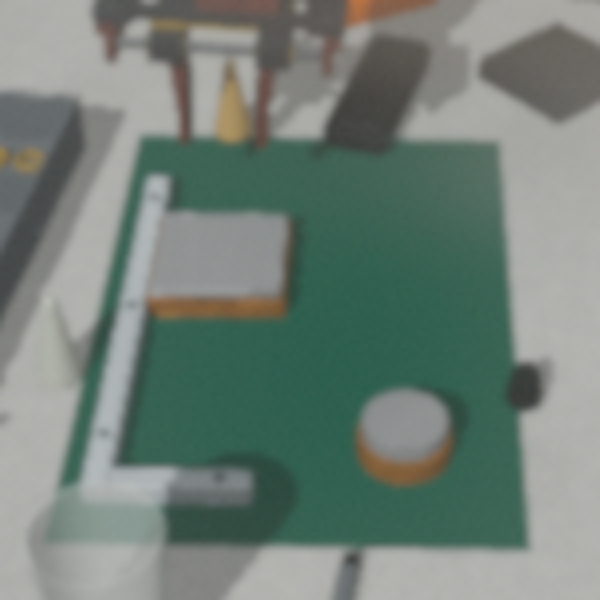

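The fingers are in the clear strip to the right of the block (crop 220,150). The cone is behind them and the case is well away. I'll go down.

Request:
{"api": "send_rows", "payload": {"rows": [[20, 2, -7, -0.01], [25, 0, 0, 0], [0, 0, 0, 0]]}}

```text
t: 7.23
ee_pos: [688.6, -213.5, 27.8]
orientation: [-0.102, 1.507, 0.065]
ft_force: [-1.8, -0.2, -0.7]
width: 48.1
```

```bash
python3 -c "
from rel import *
to(-50,-297,6,np.pi/2)"
```

```text
t 7.23 pos [ 688.6 -213.5   27.8] fence [ -45.8 -301.6] F [-1.8 -0.2 -0.7] w 48.1 q [-0.32  0.77  1.53  0.    0.77 -0.43]
tool x [ 0.063 -0.02  -0.998] y yaw 1.6776 z yaw 0.1084
shift in present tool axes [21.3  5.1 -5.5] turn about tool x -0.0067
```

Request:
{"api": "send_rows", "payload": {"rows": [[20, 2, -7, -0.007], [0, 0, 0, 0]]}}

```text
t: 7.4
ee_pos: [685.0, -213.2, 10.1]
orientation: [-0.107, 1.504, 0.068]
ft_force: [-1.4, 0.3, -1.3]
width: 48.1
```

```bash
python3 -c "
from rel import *
to(-50,-110,6,np.pi/2)"
```

```text
t 7.4 pos [ 685.  -213.2   10.1] fence [ -49.4 -300.9] F [-1.4  0.3 -1.3] w 48.1 q [-0.32  0.79  1.55  0.    0.74 -0.43]
tool x [ 0.067 -0.021 -0.998] y yaw 1.6822 z yaw 0.1132
shift in present tool axes [ -1.5 190.9  -0.9] turn about tool x -0.0021
```

Request:
{"api": "send_rows", "payload": {"rows": [[2, 8, 0, 0], [0, 8, 0, 0], [0, 8, 0, 0], [0, 8, 0, 0], [0, 8, 0, 0], [0, 8, 0, 0]]}}

```text
t: 7.9
ee_pos: [685.1, -164.7, 15.6]
orientation: [-0.108, 1.493, 0.061]
ft_force: [-1.6, -2.8, -2.2]
width: 48.2
```

```bash
python3 -c "
from rel import *
to(-50,-110,6,np.pi/2)"; python3 look.py 6
```

```text
t 7.9 pos [ 685.1 -164.7   15.6] fence [ -43.8 -252.6] F [-1.6 -2.8 -2.2] w 48.2 q [-0.25  0.76  1.59 -0.01  0.71 -0.35]
tool x [ 0.077 -0.026 -0.997] y yaw 1.6787 z yaw 0.1104
shift in present tool axes [  4.2 142.9  -7.3] turn about tool x -0.0056
t 7.9 pos [ 685.1 -164.7   15.6] fence [ -43.8 -252.6] F [-1.6 -2.8 -2.2] w 48.2 q [-0.25  0.76  1.59 -0.01  0.71 -0.35]
tool x [ 0.077 -0.026 -0.997] y yaw 1.6787 z yaw 0.1104
```

View pics/c_6.png

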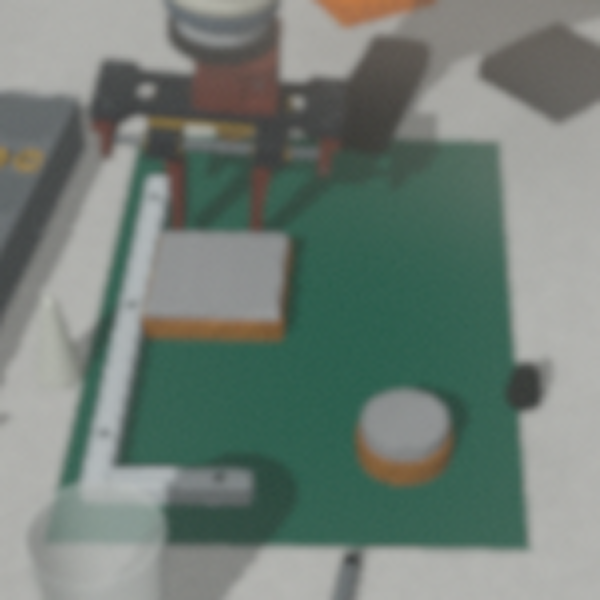

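The tool rose to z = 15.6, so I'll lower it while pushing and correct the drift.

Request:
{"api": "send_rows", "payload": {"rows": [[9, 0, -4, 0], [2, 6, -2, -0.005], [1, 8, -1, 0]]}}

```text
t: 8.2
ee_pos: [682.0, -151.8, 5.4]
orientation: [-0.117, 1.482, 0.063]
ft_force: [0.1, -6.9, 6.1]
width: 48.6
```

```bash
python3 -c "
from rel import *
to(-52,-110,6,np.pi/2)"
```

```text
t 8.2 pos [ 682.  -151.8    5.4] fence [ -45.4 -239.5] F [ 0.1 -6.9  6.1] w 48.6 q [-0.23  0.77  1.61 -0.01  0.67 -0.34]
tool x [ 0.088 -0.03  -0.996] y yaw 1.6849 z yaw 0.1174
shift in present tool axes [ -6.3 129.4  -6. ] turn about tool x 0.0006
```

Request:
{"api": "send_rows", "payload": {"rows": [[0, 8, -1, 0], [0, 8, -1, 0], [0, 8, -1, 0], [0, 8, -1, 0]]}}

```text
t: 8.53
ee_pos: [677.8, -123.3, 5.0]
orientation: [-0.119, 1.473, 0.058]
ft_force: [1.3, -5.4, 3.9]
width: 48.6
```

```bash
python3 -c "
from rel import *
to(-52,-110,6,np.pi/2)"
```

```text
t 8.53 pos [ 677.8 -123.3    5. ] fence [ -46.4 -210.7] F [ 1.3 -5.4  3.9] w 48.6 q [-0.19  0.76  1.64 -0.03  0.64 -0.29]
tool x [ 0.098 -0.034 -0.995] y yaw 1.6827 z yaw 0.1161
shift in present tool axes [ -6.  100.5  -5.2] turn about tool x -0.0016
```

Request:
{"api": "send_rows", "payload": {"rows": [[-2, 8, -1, 0], [0, 8, -1, 0], [-1, 8, -1, 0], [0, 8, -1, 0]]}}

```text
t: 8.87
ee_pos: [670.6, -91.4, 6.2]
orientation: [-0.119, 1.47, 0.055]
ft_force: [1.3, -6.6, 5.9]
width: 48.6
```

```bash
python3 -c "
from rel import *
to(-52,-110,6,np.pi/2)"; python3 look.py 7
```

```text
t 8.87 pos [670.6 -91.4   6.2] fence [ -49.9 -178.2] F [ 1.3 -6.6  5.9] w 48.6 q [-0.14  0.74  1.67 -0.04  0.62 -0.23]
tool x [ 0.101 -0.036 -0.994] y yaw 1.6812 z yaw 0.1149
shift in present tool axes [-3.2 68.1 -2. ] turn about tool x -0.0031
t 8.87 pos [670.6 -91.4   6.2] fence [ -49.9 -178.2] F [ 1.3 -6.6  5.9] w 48.6 q [-0.14  0.74  1.67 -0.04  0.62 -0.23]
tool x [ 0.101 -0.036 -0.994] y yaw 1.6812 z yaw 0.1149
```

View pics/c_7.png

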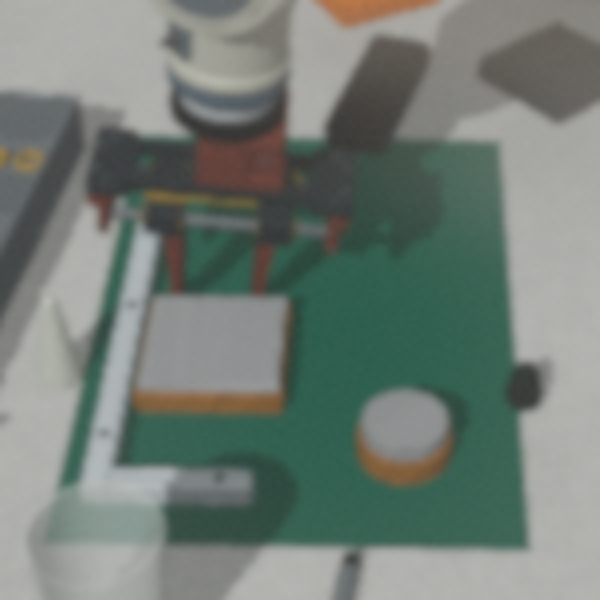

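The block slides along the bar, now at crop (215,340) and clear of the round block. Cone_a will end up below the gripper's far side. The cone is 70 mm high and the body is at about 86 mm or higher, so I'll keep z ≥ 5.

Request:
{"api": "send_rows", "payload": {"rows": [[-1, 8, -1, 0], [0, 8, -1, 0], [-1, 8, -1, 0]]}}

```text
t: 9.17
ee_pos: [664.0, -65.4, 6.4]
orientation: [-0.119, 1.47, 0.055]
ft_force: [0.7, -2.2, -0.5]
width: 48.0
```

Request:
{"api": "send_rows", "payload": {"rows": [[-1, 8, -1, 0], [0, 8, -1, 0], [-1, 8, -1, 0]]}}

```text
t: 9.42
ee_pos: [657.2, -39.4, 6.6]
orientation: [-0.119, 1.471, 0.056]
ft_force: [1.2, -1.8, -2.2]
width: 48.0
```

```bash
python3 -c "
from rel import *
to(-52,-110,6,np.pi/2)"; python3 look.py 8
```

```text
t 9.42 pos [657.2 -39.4   6.6] fence [ -57.3 -125.1] F [ 1.2 -1.8 -2.2] w 48.0 q [-0.06  0.72  1.72 -0.05  0.6  -0.14]
tool x [ 0.1   -0.035 -0.994] y yaw 1.6813 z yaw 0.1149
shift in present tool axes [ 0.4 15.1  5.3] turn about tool x -0.003
t 9.42 pos [657.2 -39.4   6.6] fence [ -57.3 -125.1] F [ 1.2 -1.8 -2.2] w 48.0 q [-0.06  0.72  1.72 -0.05  0.6  -0.14]
tool x [ 0.1   -0.035 -0.994] y yaw 1.6813 z yaw 0.1149
```

View pics/c_8.png

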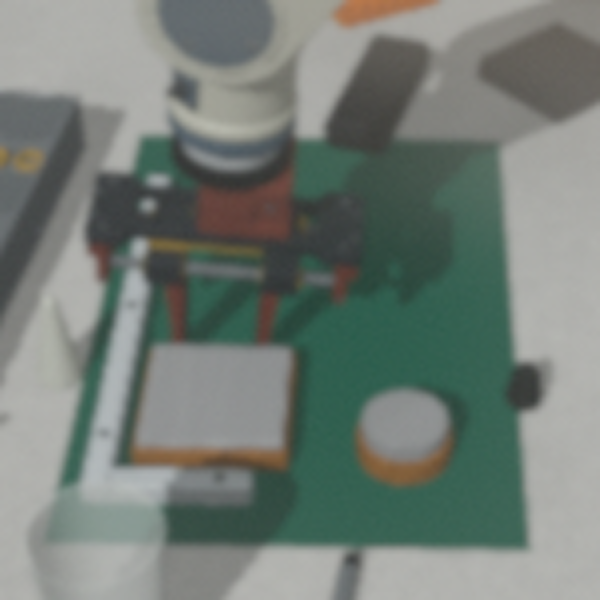

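It is drifting off the long bar by a few mm because the fingers drag it. I'll finish the y push with a little +x, then push again towards the long bar.

Request:
{"api": "send_rows", "payload": {"rows": [[0, 6, 2, 0], [0, 5, 2, 0], [0, 3, 1, 0]]}}

```text
t: 9.72
ee_pos: [658.0, -25.1, 6.4]
orientation: [-0.126, 1.476, 0.056]
ft_force: [-3.5, -38.5, 4.4]
width: 48.3
```

Request:
{"api": "send_rows", "payload": {"rows": [[0, 2, 0, 0], [0, 2, 0, 0]]}}

```text
t: 9.88
ee_pos: [658.0, -25.5, 6.5]
orientation: [-0.131, 1.476, 0.053]
ft_force: [1.2, -13.1, 0.8]
width: 48.1
```

```bash
python3 -c "
from rel import *
to(-52,-110,6,np.pi/2)"; python3 look.py 9
```

```text
t 9.88 pos [658.  -25.5   6.5] fence [ -55.  -111.3] F [  1.2 -13.1   0.8] w 48.1 q [-0.04  0.72  1.71 -0.07  0.61 -0.1 ]
tool x [ 0.095 -0.045 -0.994] y yaw 1.6866 z yaw 0.1208
shift in present tool axes [0.7 1.3 3. ] turn about tool x 0.0023
t 9.88 pos [658.  -25.5   6.5] fence [ -55.  -111.3] F [  1.2 -13.1   0.8] w 48.1 q [-0.04  0.72  1.71 -0.07  0.61 -0.1 ]
tool x [ 0.095 -0.045 -0.994] y yaw 1.6866 z yaw 0.1208
```

View pics/c_9.png

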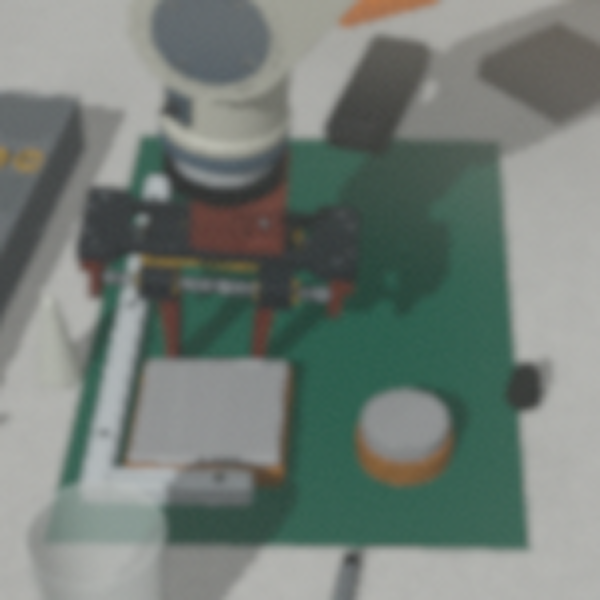

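Request:
{"api": "send_rows", "payload": {"rows": [[0, -15, 0, 0], [-25, -8, 0, 0], [-30, 0, -10, 0], [-30, 0, -20, 0], [0, 0, -20, 0], [0, 0, -20, 0]]}}

```text
t: 10.43
ee_pos: [583.4, -51.6, 87.0]
orientation: [-0.127, 1.477, 0.053]
ft_force: [-0.1, 0.0, -0.5]
width: 48.2
```

```bash
python3 -c "
from rel import *
d=np.load('top0.npz');o,M,F=st()
for uv,z in [((161,147),0),((153,135),110),((219,192),30),((238,217),25)]:
  p=ray(d,uv,z)[0];print(uv,p.round(),(F@(p[:2]-C)).round())
to(-132,-60,100,0)"; python3 look.py 10
```

```text
t 10.43 pos [583.4 -51.6  87. ] fence [-132.  -128.8] F [-0.1  0.  -0.5] w 48.2 q [-0.09  0.52  1.87 -0.05  0.66 -0.17]
tool x [ 0.094 -0.042 -0.995] y yaw 1.6847 z yaw 0.1186
(161, 147) [663. 228.   0.] [-22. 140.]
(153, 135) [667. 229. 110.] [-17. 140.]
(219, 192) [516.  35.  30.] [-190.  -35.]
(238, 217) [441. -26.  25.] [-271.  -87.]
t 10.43 pos [583.4 -51.6  87. ] fence [-132.  -128.8] F [-0.1  0.  -0.5] w 48.2 q [-0.09  0.52  1.87 -0.05  0.66 -0.17]
tool x [ 0.094 -0.042 -0.995] y yaw 1.6847 z yaw 0.1186
shift in present tool axes [-16.5  68.    1.5] turn about tool x 1.5712
t 10.43 pos [583.4 -51.6  87. ] fence [-132.  -128.8] F [-0.1  0.  -0.5] w 48.2 q [-0.09  0.52  1.87 -0.05  0.66 -0.17]
tool x [ 0.094 -0.042 -0.995] y yaw 1.6847 z yaw 0.1186
```

View pics/c_10.png

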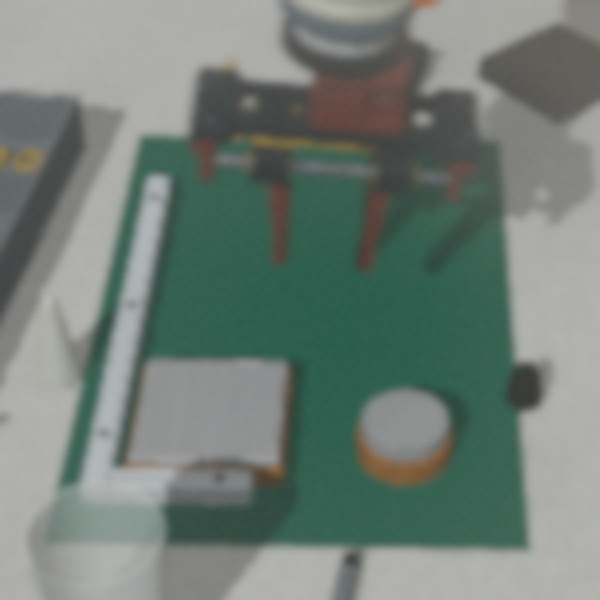

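The block is against the short bar with a small gap to the long bar. I'll turn the hand back and push +x from between the block (x ≈ -106) and the round block (edge x ≈ -159).

Request:
{"api": "send_rows", "payload": {"rows": [[-2, 0, 0, 0.12], [-2, 0, 0, 0.12], [-2, 0, 0, 0.12], [-2, 0, 0, 0.12], [0, 0, 0, 0.12], [0, 0, 0, 0.12], [0, 0, 0, 0.12], [0, 0, 0, 0.12], [0, 0, 0, 0.12], [0, 0, 0, 0.12]]}}

```text
t: 11.32
ee_pos: [576.6, -45.1, 92.2]
orientation: [0.878, 1.297, -0.856]
ft_force: [-0.2, 0.7, -0.3]
width: 48.8
```

Request:
{"api": "send_rows", "payload": {"rows": [[0, 0, 0, 0.12], [0, 0, 0, 0.12], [0, 0, 0, 0.1], [0, 0, 0, 0]]}}

```text
t: 11.65
ee_pos: [577.1, -42.5, 90.7]
orientation: [1.159, 1.164, -1.111]
ft_force: [0.0, 0.2, -0.3]
width: 48.7
```

```bash
python3 -c "
from rel import *
to(-132,-58,80,0)"
```

```text
t 11.65 pos [577.1 -42.5  90.7] fence [-137.3 -119. ] F [ 0.   0.2 -0.3] w 48.7 q [-0.08  0.51  1.87 -0.04  0.68  1.44]
tool x [ 0.078 -0.033 -0.996] y yaw 0.0823 z yaw -1.4915
shift in present tool axes [  8.5   2.6 -61.5] turn about tool x -0.0312
```

Request:
{"api": "send_rows", "payload": {"rows": [[0, 0, -20, -0.03], [0, 0, -21, 0], [0, 0, -20, 0], [20, 0, 0, 0], [20, 0, 0, 0], [0, 0, 0, 0]]}}

```text
t: 12.15
ee_pos: [576.0, 22.0, 47.2]
orientation: [1.122, 1.185, -1.074]
ft_force: [-0.8, 0.7, -0.1]
width: 48.4
```

```bash
python3 -c "
from rel import *
to(-132,-58,8,0)"; python3 look.py 11
```

```text
t 12.15 pos [576.   22.   47.2] fence [-131.1  -54.8] F [-0.8  0.7 -0.1] w 48.4 q [ 0.04  0.58  1.88 -0.06  0.6   1.52]
tool x [ 0.08  -0.031 -0.996] y yaw 0.1325 z yaw -1.4414
shift in present tool axes [39.1 -3.9  1.6] turn about tool x 0.019
t 12.15 pos [576.   22.   47.2] fence [-131.1  -54.8] F [-0.8  0.7 -0.1] w 48.4 q [ 0.04  0.58  1.88 -0.06  0.6   1.52]
tool x [ 0.08  -0.031 -0.996] y yaw 0.1325 z yaw -1.4414
```

View pics/c_11.png

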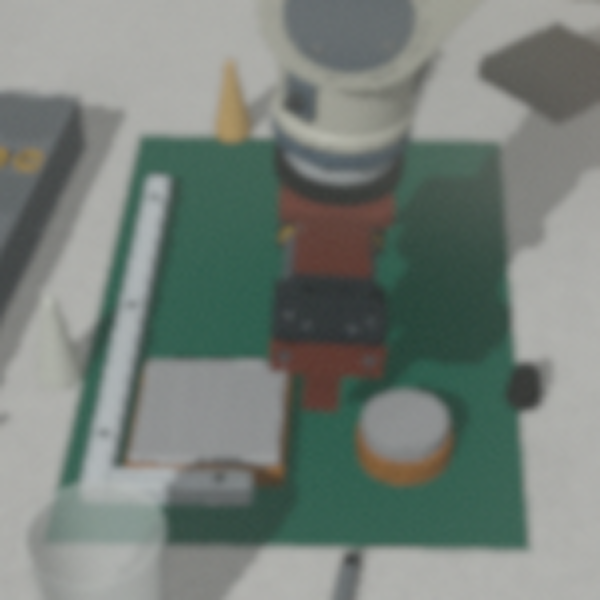

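The fingers stand in the gap between the block and the round block (crop 320,395). I'll go down.

Request:
{"api": "send_rows", "payload": {"rows": [[18, -3, 0, 0.019], [18, -1, 0, 0], [0, 0, 0, 0]]}}

```text
t: 12.45
ee_pos: [577.7, 20.7, 14.0]
orientation: [1.136, 1.176, -1.081]
ft_force: [-0.5, 0.4, -0.3]
width: 48.5
```

```bash
python3 -c "
from rel import *
to(-118,-58,8,0)"
```

```text
t 12.45 pos [577.7  20.7  14. ] fence [-129.5  -56.3] F [-0.5  0.4 -0.3] w 48.5 q [ 0.03  0.64  1.89 -0.07  0.53  1.54]
tool x [ 0.084 -0.031 -0.996] y yaw 0.1174 z yaw -1.4566
shift in present tool axes [ 6.9 11.   1.5] turn about tool x 0.0039
```

Request:
{"api": "send_rows", "payload": {"rows": [[7, 0, 0, 0.004], [0, 5, 0, 0], [0, 4, 0, 0], [0, 3, 0, 0]]}}

```text
t: 12.78
ee_pos: [591.0, 21.6, 10.2]
orientation: [1.138, 1.176, -1.084]
ft_force: [-1.9, -0.2, -1.2]
width: 48.4
```

Request:
{"api": "send_rows", "payload": {"rows": [[0, 3, 0, 0], [0, 3, 0, 0], [0, 3, 0, 0]]}}

```text
t: 13.03
ee_pos: [597.2, 22.2, 11.3]
orientation: [1.133, 1.181, -1.089]
ft_force: [-15.3, -3.0, 7.7]
width: 48.4
```

```bash
python3 -c "
from rel import *
to(-110,-58,8,0)"; python3 look.py 12
```

```text
t 13.03 pos [597.2  22.2  11.3] fence [-109.9  -57. ] F [-15.3  -3.    7.7] w 48.4 q [ 0.03  0.67  1.84 -0.06  0.57  1.54]
tool x [ 0.075 -0.031 -0.997] y yaw 0.115 z yaw -1.4586
shift in present tool axes [ 3.3 -0.3  0.9] turn about tool x 0.0015
t 13.03 pos [597.2  22.2  11.3] fence [-109.9  -57. ] F [-15.3  -3.    7.7] w 48.4 q [ 0.03  0.67  1.84 -0.06  0.57  1.54]
tool x [ 0.075 -0.031 -0.997] y yaw 0.115 z yaw -1.4586
```

View pics/c_12.png

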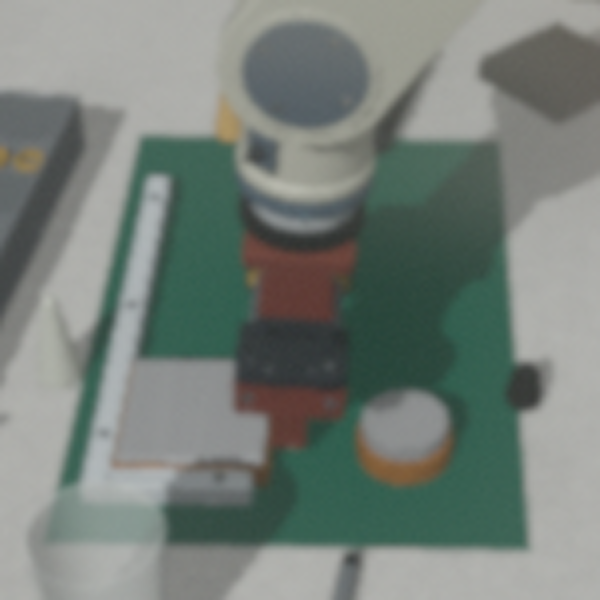

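Request:
{"api": "send_rows", "payload": {"rows": [[0, 4, 0, 0], [0, 4, 0, 0]]}}

```text
t: 13.25
ee_pos: [597.1, 22.2, 11.4]
orientation: [1.125, 1.194, -1.102]
ft_force: [-13.5, -3.5, 12.2]
width: 48.3
```

Request:
{"api": "send_rows", "payload": {"rows": [[0, -12, 0, 0], [-25, -7, 0, 0], [-30, 0, 0, 0], [-30, 0, 0, 0], [-30, 0, 20, 0], [0, 0, 35, 0], [0, 0, 35, 0], [0, 0, 35, 0], [0, 0, 35, 0], [0, 0, 0, 0]]}}

```text
t: 14.08
ee_pos: [599.2, -140.0, 146.2]
orientation: [1.125, 1.178, -1.084]
ft_force: [0.7, -0.1, -1.0]
width: 48.3
```

```bash
python3 -c "
from rel import *
d=snap('top','top13')
cv2.imwrite('pics/t13.png',cv2.resize(d['img'][90:240,150:350,::-1],None,fx=4,fy=4,interpolation=cv2.INTER_CUBIC))"; python3 look.py 13
```

```text
t 14.13 pos [ 598.7 -138.   146. ] fence [-126.6 -216.3] F [1.3 0.6 0.7] w 48.2 q [-0.24  0.47  1.77 -0.02  0.82  1.23]
tool x [ 0.077 -0.036 -0.996] y yaw 0.1229 z yaw -1.4512
```

View pics/t13.png

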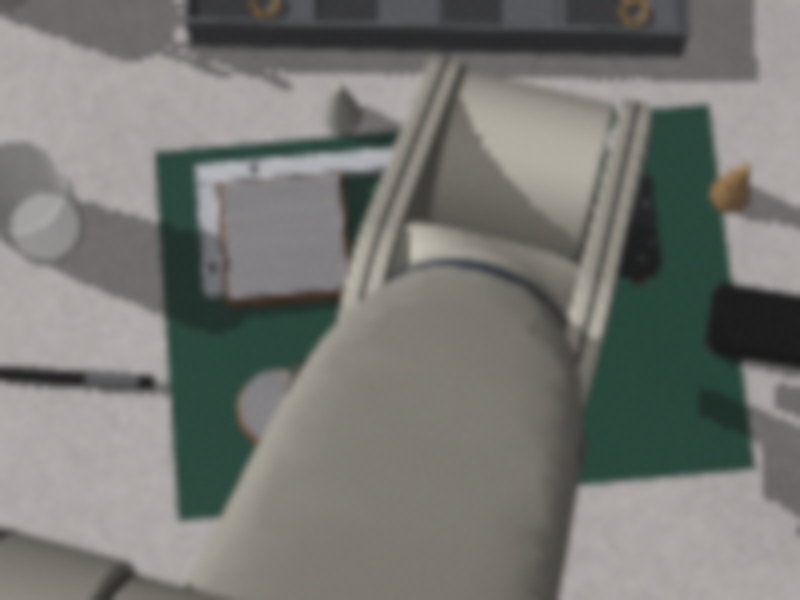

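View pics/c_13.png

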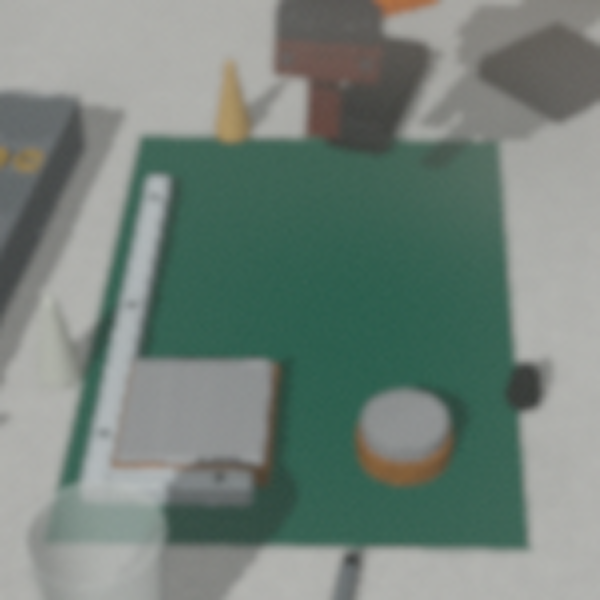

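Run:
```python
from meas import *
from rel import C,YF
c,s=np.cos(YF),np.sin(YF);F=np.array([[c,s],[-s,c]])
for fn,roi in(('top0',(255,305,140,190)),('top13',(203,238,130,170)),('s4',None),('s13',(185,232,205,240))):
    if roi is None: continue
    d=np.load(fn+'.npz')
    for lo in (85,100):
        hsv=cv2.cvtColor(d['img'],cv2.COLOR_RGB2HSV)
        cc,r,m=block(d,roi,lo); m=cv2.morphologyEx(m,cv2.MORPH_OPEN,np.ones((5,5),np.uint8))
        cs,_=cv2.findContours(m,0,1);k=max(cs,key=cv2.contourArea)[:,0]
        r=cv2.minAreaRect(ray(d,k,22)[:,:2].astype(np.float32))
        a=np.deg2rad(r[2]); a=(a+np.pi/4)%(np.pi/2)-np.pi/4
        print(fn,lo,'centre fence',(F@(np.array(r[0])-C)).round(1),'size',np.round(r[1],1),'yaw rel',round(a-YF,3),k.min(0),k.max(0))
```

```text
top0 85 centre fence [-112.6 -223.6] size [96.3 91. ] yaw rel -0.093 [263 148] [292 178]
top0 100 centre fence [-114.2 -223.4] size [93.1 90.9] yaw rel -0.093 [263 149] [292 178]
top13 85 centre fence [-43.8 -48.5] size [111.4 106.5] yaw rel -0.068 [203 130] [237 164]
top13 100 centre fence [-42.5 -48.6] size [108.8 106.5] yaw rel -0.068 [203 130] [237 163]
s13 85 centre fence [-40.9 -52.1] size [115.  129.3] yaw rel 0.022 [185 205] [227 239]
s13 100 centre fence [-40.3 -52. ] size [113.7 129.3] yaw rel 0.022 [185 205] [227 239]
```

```bash
cat > edges.py <<'E'
from meas import *
from rel import C,YF
import sys
c,s=np.cos(YF),np.sin(YF);F=np.array([[c,s],[-s,c]])
def half(g):
    h=(g.max()+g.min())/2
    i=[j for j in range(len(g)-1) if (g[j]-h)*(g[j+1]-h)<=0][0]
    return i+(g[i]-h)/(g[i]-g[i+1])
def go(fn,specs):
    d=np.load(fn+'.npz');B=d['img'][...,2].astype(float)
    for nm,kind,rng,lo,hi in specs:
        p=[]
        for t in rng:
            g=B[lo:hi,t] if kind=='v' else B[t,lo:hi]
            e=lo+half(g); p.append((t,e) if kind=='v' else (e,t))
        P=(ray(d,np.array(p),22)[:,:2]-C)@F.T
        vx,vy,x,y=cv2.fitLine(P.astype(np.float32),cv2.DIST_HUBER,0,.01,.01).ravel()
        if nm=='near': print(fn,nm,'x_f at mid',round(x+ vx/vy*(-50-y),1) ,'slope',round(vx/vy,3),'(expect -97)')
        else: print(fn,nm,'y_f at mid',round(y+vy/vx*(-50-x),1),'slope',round(vy/vx,3),'(expect -97)')
if __name__=='__main__':
    k=sys.argv[1]
    go('top'+k,[('near','v',range(210,226),158,169),('right','h',range(137,158),230,240)])
    go('s'+k,[('near','h',range(214,232),220,234),('right','v',range(198,224),203,216)])
E
python3 edges.py 13
```

```text
top13 near x_f at mid -97.3 slope 0.003 (expect -97)
top13 right y_f at mid -96.6 slope 0.014 (expect -97)
s13 near x_f at mid -96.6 slope -0.004 (expect -97)
s13 right y_f at mid -98.7 slope 0.02 (expect -97)
```

The free edges show x flush (-97.3/-96.6, expected -97) and y at -96.6/-98.7. The x push may have opened a small gap at the short bar, so I'll do a short confirming y push.

Request:
{"api": "send_rows", "payload": {"rows": [[0, 30, 0, 0], [0, 30, -15, 0], [0, 15, -30, 0], [0, 0, 0, -0.12], [0, 0, 0, -0.12], [0, 0, 0, -0.12], [0, 0, 0, -0.12], [0, 0, 0, -0.12], [0, 0, 0, -0.12], [0, 0, 0, -0.12]]}}

```text
t: 15.02
ee_pos: [667.7, -62.0, 147.5]
orientation: [0.443, 1.443, -0.456]
ft_force: [0.4, 0.7, -0.1]
width: 48.3
```

Request:
{"api": "send_rows", "payload": {"rows": [[0, 0, 0, -0.12], [0, 0, 0, -0.12], [0, 0, 0, -0.12], [0, 0, 0, -0.12], [0, 0, 0, -0.12], [0, 0, 0, -0.1], [0, 0, 0, 0]]}}

```text
t: 15.6
ee_pos: [665.6, -47.5, 146.4]
orientation: [-0.148, 1.499, 0.098]
ft_force: [0.8, 0.0, -0.7]
width: 48.3
```

```bash
python3 -c "
from rel import *
to(-52,-132,50,np.pi/2)"
```

```text
t 15.6 pos [665.6 -47.5 146.4] fence [ -49.9 -134. ] F [ 0.8  0.  -0.7] w 48.3 q [-0.08  0.54  1.64 -0.03  0.89 -0.22]
tool x [ 0.071 -0.027 -0.997] y yaw 1.7277 z yaw 0.1594
shift in present tool axes [95.9  5.7 -8.3] turn about tool x 0.0434
```

Request:
{"api": "send_rows", "payload": {"rows": [[0, 0, -8, 0.043], [30, 0, 0, 0], [30, 0, 0, 0], [30, 0, 0, 0], [0, 0, 0, 0]]}}

```text
t: 16.02
ee_pos: [666.0, -43.9, 56.6]
orientation: [-0.104, 1.493, 0.057]
ft_force: [-0.9, 0.8, -0.0]
width: 48.4
```

```bash
python3 -c "
from rel import *
to(-50,-130,8,np.pi/2)"
```

```text
t 16.02 pos [666.  -43.9  56.6] fence [ -49.1 -130.4] F [-0.9  0.8 -0. ] w 48.4 q [-0.07  0.66  1.67 -0.03  0.73 -0.16]
tool x [ 0.078 -0.026 -0.997] y yaw 1.673 z yaw 0.1047
shift in present tool axes [48.4  2.1 -4.6] turn about tool x -0.0113
```

Request:
{"api": "send_rows", "payload": {"rows": [[23, -1, -4, -0.011], [23, 0, -2, 0], [0, 0, 0, 0]]}}

```text
t: 16.27
ee_pos: [664.5, -43.6, 11.1]
orientation: [-0.109, 1.492, 0.063]
ft_force: [-1.9, 0.2, -0.2]
width: 48.2
```

```bash
python3 -c "
from rel import *
to(-50,-112,8,np.pi/2)"
```

```text
t 16.27 pos [664.5 -43.6  11.1] fence [ -50.5 -130. ] F [-1.9  0.2 -0.2] w 48.2 q [-0.07  0.73  1.68 -0.03  0.65 -0.16]
tool x [ 0.079 -0.025 -0.997] y yaw 1.6798 z yaw 0.1116
shift in present tool axes [ 2.5 18.1  0.3] turn about tool x -0.0045
```

Request:
{"api": "send_rows", "payload": {"rows": [[2, 7, 0, -0.004], [0, 6, 0, 0], [0, 3, 0, 0]]}}

```text
t: 16.52
ee_pos: [664.3, -25.5, 12.2]
orientation: [-0.11, 1.489, 0.063]
ft_force: [-0.6, 0.7, 0.1]
width: 48.1
```

Request:
{"api": "send_rows", "payload": {"rows": [[0, 2, 0, 0], [0, 2, 0, 0]]}}

```text
t: 16.68
ee_pos: [664.3, -24.1, 14.8]
orientation: [-0.119, 1.488, 0.062]
ft_force: [0.2, -19.9, -2.9]
width: 48.0
```

```bash
python3 -c "
from rel import *
to(-50,-110,8,np.pi/2)"
```

```text
t 16.68 pos [664.3 -24.1  14.8] fence [ -48.5 -110.6] F [  0.2 -19.9  -2.9] w 48.0 q [-0.04  0.72  1.69 -0.05  0.65 -0.12]
tool x [ 0.082 -0.031 -0.996] y yaw 1.6858 z yaw 0.1182
shift in present tool axes [ 6.6  0.9 -2. ] turn about tool x 0.0015
```

Contact came at y = -110.6 and the force rose at once to 20 N, matching the earlier wall contact (-110.9). So the block is flush against the short bar. I'll withdraw straight back, then up and away.

Request:
{"api": "send_rows", "payload": {"rows": [[0, -15, 0, 0], [0, -12, 0, 0], [-30, 0, 0, 0], [-35, 0, 0, 0], [-35, 0, 0, 0], [-35, 0, 0, 0], [0, -35, -15, 0], [0, -35, -15, 0], [0, -35, -15, 0], [0, -35, -15, 0]]}}

```text
t: 17.52
ee_pos: [619.2, -191.3, 171.9]
orientation: [-0.126, 1.467, 0.066]
ft_force: [0.5, -1.1, -0.3]
width: 48.3
```

Request:
{"api": "send_rows", "payload": {"rows": [[0, -35, -15, 0], [0, -35, -15, 0], [0, -35, -15, 0], [0, -35, -15, 0], [0, -20, -10, 0], [0, 0, 0, 0], [0, 0, 0, 0]]}}

```text
t: 18.1
ee_pos: [567.0, -374.9, 184.0]
orientation: [-0.126, 1.452, 0.052]
ft_force: [-0.3, -0.2, -0.1]
width: 48.5
```

```bash
python3 -c "
from rel import *
d=snap('top','top14')
cv2.imwrite('pics/t14.png',cv2.resize(d['img'][90:240,150:350,::-1],None,fx=4,fy=4,interpolation=cv2.INTER_CUBIC))"; python3 look.py 14; python3 edges.py 14
```

```text
t 18.15 pos [ 567.2 -374.5  184.1] fence [-184.7 -447.8] F [-0.2 -1.   0.7] w 48.3 q [-0.62  0.49  1.62  0.04  0.91 -0.76]
tool x [ 0.118 -0.041 -0.992] y yaw 1.6841 z yaw 0.1195
top14 near x_f at mid -97.2 slope -0.002 (expect -97)
top14 right y_f at mid -96.9 slope 0.013 (expect -97)
s14 near x_f at mid -96.7 slope -0.002 (expect -97)
s14 right y_f at mid -98.7 slope 0.016 (expect -97)
```

View pics/t14.png

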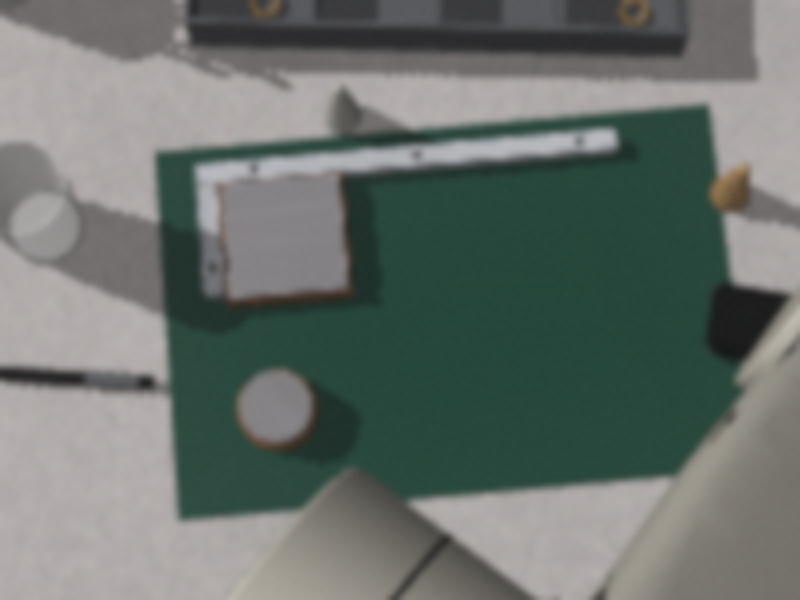

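View pics/c_14.png

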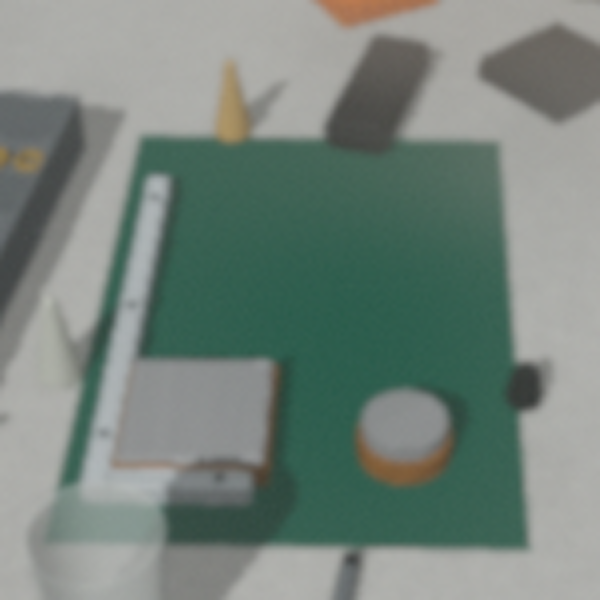

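The top view (block at crop 285,238) and side view (195,415) show it seated in the corner with only the thin wooden rim against both bars. The round block, cones, cap, tumbler, pen and case show no visible change, and the hand is clear. I'll hand in.

```bash
python3 -c "
from workcell import ctrl
print(ctrl.close_job())"
```

```text
the job is handed in; nothing more can be done
None
```

The square bench block now sits flush in the inside corner of the fence, and the job was handed in at about 18 s. I only pushed it with two half-open fingers: against the long bar, along it to the short bar, then again at the long bar because it had drifted a few mm, and a short check push at the short bar.

**Force at the bars:** At the long bar the hand stalled at about 15–22 N at the same place both times. At the short bar the hand stopped at y = -110.9 and then -110.6 mm. The highest force I saw was about 39 N, during the first short-bar push.

**Free edges in the last images (expected -97 mm):**

| View | Near edge, x (mm) | Right edge, y (mm) |
|---|---|---|
| Top | -97.2 | -96.9 |
| Side | -96.7 | -98.7 |

- **Disagreement:** the side view's right edge is 1.7 mm off, and the right edge showed a slope of 0.013–0.016 rad in both views, while the near edge showed almost none. I took both as within the calibration and pixel error.
- **Other objects:** the round block, both cones, the cap, tumbler, pen and case show no visible change in the last pictures, judged by eye. The hand finished well clear.

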